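# Re-angle a bench vise on its swivel base

## Robot

A 7-joint arm with a two-finger parallel gripper is mounted at the origin on the work surface. World frame = base frame: x ahead of the robot, y to its left, z up, the work surface at z = 0. Lengths are in m, angles in rad, forces in N, time in s.
With the tool pointing down it reaches from about 0.425 to 0.925 m from the base axis. Payload 6.8 kg.
Tool frame: the origin (TCP) lies midway between the tips of the shut fingers; the grasp point (between the pads) lies 19 mm behind it; z points along the fingers, y is the line along which they close (so a half turn about z gives the same grasp; the last joint's range is limited). The gripper opens to 88 mm and grips with 3 to 60 N. Pads are 20 mm wide; open, the fingers measure 115 mm over their backs; the gripper's body (75 mm by 178 mm) begins 61 mm behind the grasp point.
Start: joints at [-0.108, 0.477, 0.022, 1.555, -0.011, 1.109, -0.083], TCP at [0.675, 0, 0.223] pointing down, gripper open.
Joint ranges: [-2.96, 2.96], [-0.34, 2.1], [-1.41, 1.46], [0.24, 2.44], [-1.37, 4.51], [0.17, 1.92], [-2.96, 2.96]. Speed limits (rad/s): [2.39, 2.39, 3.14, 3.14, 3.14, 3.14, 3.14].

## Interface

Orientations are given as a 3x3 rotation matrix whose columns are the frame's x, y, z axes.
In Python, from workcell import env gives the robot as it stands.
- The arm moves only by the shell command python3 -m inch 'ROWS' [OPENING] [FORCE]. ROWS is a JSON object of lists of equal length, an entry for each row: "delta_pos": the shift along the tool's x, y, z in mm, a list of three; "turn": the turn about the tool's z in rad. In form: {"delta_pos": [[dx, dy, dz], ...], "turn": [turn, ...]}. A call has exactly 5 rows; each row shifts and turns the commanded pose from where the row before left it, along the tool's axes as they then stand; what a row does not reach is not made up. A row lasts 1/8 s, in which the tool goes at most 62.5 mm and 10.7 degrees, less where a joint would pass 70% of its speed; a pose out of reach is approached as far as the arm can. A call with a gripper value outside its range is refused whole. OPENING is the opening, from -1 (shut) to 1 (fully open), so that 0 is half open, set as the call begins (- or left out, the last holds). The fingers move at their own pace and stop on an object; FORCE is the grip in N (left out, the last holds). Time passes only in rows, so rows that do not move let the fingers close, or fill a call up. It gives the time, the measured TCP pose, the force, the opening and the grip force at its end, in the units of the state.
- env.get_obs(): the state, without advancing time (a new reading comes with each control period).
- env.read_camera(name): name is "scene" or "side" or "wrist"; returns a dict with "pixels" (400x640x3 uint8, blue, green, red), "fx", "fy", "cx", "cy" (pixels), "dist" ([k1, k2, p1, p2, k3] as OpenCV has them; the pictures are not rectified), "pose" (4x4, takes a point from camera to world coordinates). Camera axes: x right, y down, z forward; pixel columns grow to the right and rows downward; lengths in m; the calibration is good to about 2 mm. A picture is of the moment at which its call begins. There is no depth.
- env.close_job(): hands the job in; it is judged then, once.
Trained networks look in a picture, given as the dict that the camera call returned (one of the last four; its "shot" number tells which), for a name from the list of things; names that differ only in an ending like _2 or _b are one class to them, and where a whole thing is asked for, a point or a joint stands for the part that bears it (a point fixed in the world has none). Each returns a list of dicts, best first, with "confidence" (0 to 1); they miss things now and then, are a little off and sometimes report something else, mostly with a low value. They report only what shows in the picture. A call takes as long as a camera call. They do not tell look-alikes from the thing itself.
- env.recognise(picture, target): "centre" ([x, y, z] in m, in the coordinates of the camera as it stood for that picture, good to about 4 mm: the middle of the surface that is visible of it).
- env.regions_of(picture, target): "pixels" (400x640 bool, what is visible of it).
- env.place_of(picture, target): "centre" ([x, y, z] in m, in the coordinates of the camera as it stood for that picture, good to about 4 mm: a listed point, or the origin of a listed thing).
The state is a dict: "time": time; "qpos": joint angles; "qd": joint speeds; "joint_efforts": joint torques, N m; "tool_pos": TCP position; "eef_rot": TCP orientation; "wrist_force": force on the tool from outside, world axes, zero at the start; "wrist_torque": the same for the moment, N m; "width": finger opening in m; "grasp_force": force on a finger pad.
Only numpy, scipy, OpenCV 4.12 (cv2) and the standard library are available. Lean on these libraries where they do the work, as an engineer would, in place of code of your own. Each camera call takes 0.05 s, during which the arm holds its last target. There are 200 camera calls.

## Task

The bench vise is locked at the wrong angle for filing. Slacken the lock lever on its swivel base until the vise turns freely, swing the vise clockwise (seen from above) until its pointer stands at the long 30-degree mark, then lock it there again: firmly, by the feel of the lever, but without overtightening. Never drag the vise round against its lock, leave the other tools where they lie, and let go at the end.

Things in the scene. Friction and masses are not known exactly. Their poses are not given: they have to be found in the camera images.
- vise_base: fixed round blue cast base of the vise, 172 mm across, 16 mm high, with four bolted ears. Origin: centre of its underside, on the table and on the vertical swivel axis. Its x axis points to the rear of the base, y to the side with the graduations, -y to the side with the lock.
- swivel (a joint): swivel angle of the vise, rad, counter-clockwise positive seen from above; range -0.75 to 0.6. 0: pointer at mark_0, spindle end along the base's -x. The mark wanted is at -0.524. Starts locked between -0.10 and +0.40. Slack, it turns against a steady 0.4 N m (5 N at the front block) and stays where left. Locked, it resists with several N m and must not be forced.
- front_block (a point): middle of the top face of the front slide block: blue, parallel sides, 40 mm wide across the vise, from 52 to 98 mm above the table, 80 mm from the swivel axis; it runs 30 mm behind and 24 mm before this point. x points to the rear of the vise, y across. Pinch it from above to swing the vise. Behind it the jaws, 75 mm wide, 128 mm high; the tommy bar crosses 37 mm in front.
- pointer (a point): tip of the bright pointer on the rim of the turntable, 67 mm from the swivel axis, 30 mm above the table.
- mark_30 (a point): outer end of the wanted long 30-degree mark on the upper face of the fixed base, 85 mm from the swivel axis, 17 mm high. Bright graduations stand every 10 degrees, -40 to +40; the long ones are -30, 0 and +30. This one is the long one clockwise from mark_0, towards the rear of the base.
- mark_0 (a point): outer end of the long middle mark (straight ahead) on the base, 85 mm from the swivel axis.
- lock_lever (a joint): lock lever angle, rad, counter-clockwise positive seen from above; 0: arm 0.4 rad forward of base -y. Counter-clockwise slackens, clockwise tightens; stops at -1.0 and 1.2. Starts tight at -0.28 to -0.16. At +1.0 the lock is wholly free. At the 30-degree mark it bites earlier than before, between +0.9 and +0.2: this can only be felt; its old angle is overtight there.
- lever_knob (a point): centre of the upright black knob on the end of the lock lever: vertical cylinder, 20 mm diameter, 28 mm tall, 78 to 106 mm above the table, 80 mm from the lever's axis; it revolves freely on its upright pin. A dark 10 mm bar leads from under it to the hub. Free, the lever turns with about 1 N at the knob; once the shoe bites the push rises 3 to 4 N per 0.1 rad.
- lever_axis (a point): point on the vertical axis of the lock lever, level with the knob's centre, 50 mm from the swivel axis on the base's -y side, over the edge of the turntable. Firm is 8 to 12 N pushed square at the knob while it turns slowly (0.65 to 0.95 N m about this axis); under 7 N is too slack, over 14 N overtight. Slackening from tight takes 3 to 6 N.
- vise_head: the blue vise itself, 75 mm jaws closed, 240 mm long, turning on its base by a round flange (turntable) 128 mm across, top 30 mm above the table, that the lock clamps. Its clamping face is rough-cast and uneven: at the 30-degree mark it stands 0.5 to 2.1 mm higher than where the vise stood, so a half-slack lock catches on it. Origin: on the swivel axis, 20 mm above the table.
- lock_shoe: small brass shoe, 30 mm across, under the lock's bridge: the lock screw presses it on the turntable. Out of reach, nothing to handle. Once the lever stands still the force felt at the knob may relax, though the lock keeps its grip: the screw does not run back when let go.
- mallet: bystander: hide mallet lying on the bench, 230 mm long, head 44 mm thick and 82 mm wide. Origin on the table below its middle.
- file: bystander: flat file with a wooden handle, 290 mm long, 29 mm high, lying on the scale side of the vise. Origin on the table below its middle.
- bench_block: bystander: square steel bench block, 75 x 75 x 22 mm, lying behind the vise. Origin at the centre of its underside.
- mandrel: bystander: tapered steel ring mandrel, 280 mm long, 25 mm thick, lying. Origin on the table below its middle.
- pliers: bystander: pliers, 160 mm long, 12 mm high, lying behind the lock lever. Origin on the table near the pivot.
- flux_jar: bystander: brown glass jar with a steel cap, 60 mm across, 72 mm tall, standing outside the lock lever. Origin at the centre of its underside.
- hammer: bystander: small hammer lying, 240 mm long. Origin on the table below its middle.
Things that resemble listed ones, but are neither listed nor needed, are in the scene too. What is shaped like the part that bears lock_lever but green or orange is not meant.

How it is judged:
On the way, in this order (a step that is already met when the one before it is completed fails the run):
1. the lock is slackened: its shoe no longer presses on the turntable (contact force between lock_shoe and vise_head below 1 N), for 0.2 s.
2. the vise is swung to the 30-degree mark (within 2.6 degrees) with the lock slack (contact force between lock_shoe and vise_head below 1 N and value of joint swivel between -0.5686 and -0.4786 rad), for 0.2 s.
At the end, for the whole second after the job is handed in: The vise stands at the 30-degree mark (swivel angle -0.524 rad within 0.045 rad, 2.6 degrees), at rest, locked firmly: the shoe presses on the turntable with 40 to 120 N (about 7 to 14 N pushed at the knob), the lever is at rest and let go (contact force between lock_shoe and vise_head between 40 and 120 N and value of joint swivel between -0.5686 and -0.4786 rad and velocity of joint swivel between -0.02 and 0.02 rad/s and velocity of joint lock_lever between -0.05 and 0.05 rad/s); the robot touches nothing.
It fails at once if the lock is overtightened (the shoe presses with over 120 N, about 14 N pushed at the knob) (contact force between lock_shoe and vise_head above 120 N).
It fails at once if the vise is dragged round against its lock (turned faster than 0.08 rad/s while the shoe presses with over 15 N) (contact force between lock_shoe and vise_head above 15 N and (velocity of joint swivel above 0.08 rad/s or velocity of joint swivel below -0.08 rad/s)).
It fails at once if another tool on the bench is moved by more than 20 mm (distance of any of mallet, file, bench_block, mandrel, pliers, flux_jar, hammer from where it was at the start of the episode above 0.02 m).
It also fails if it takes over 67 s, if anything falls off the work surface, if the arm or the gripper's body presses on something with over 40 N, if the wrist force passes 120 N, or if a joint passes its speed limit or range.

## Working session

There is one attempt and no reset: what is moved stays moved. The work goes in short steps, Python scripts to look and compute and a shell command to move; the robot and the scene stay as the last step left them, time stands still between calls to the robot, and variables do not carry over. Pictures are saved under pics/ and viewed, at most 10 in all, crops included, and the job is handed in when it is done.

```bash
ls; mkdir -p pics; cat > h.py <<'E'
import numpy as np, cv2
from workcell import env
def look(cam,names,save=None):
    p=env.read_camera(cam); 
    if save: cv2.imwrite('pics/'+save,p['pixels'])
    T=np.array(p['pose']); K=np.array([[p['fx'],0,p['cx']],[0,p['fy'],p['cy']],[0,0,1]]);d=np.array(p['dist'])
    for n in names:
        for r in env.place_of(p,n)[:3]:
            c=np.array(r['centre']); w=T[:3,:3]@c+T[:3,3]
            px=cv2.projectPoints(c.reshape(1,3),np.zeros(3),np.zeros(3),K,d)[0].ravel()
            print(cam,n,round(r['confidence'],2),(w*1000).round(0),px.round(0))
    return p,T,K,d
E
python3 - <<'E'
from h import *
N=['vise_base','front_block','pointer','mark_30','mark_0','lever_knob','lever_axis','vise_head']
for c in ['scene','side']: look(c,N+(['file','pliers','flux_jar','mallet'] if c=='scene' else []),c+'0.png')
o=env.get_obs(); print(o['time'],o['wrist_force'],o['eef_rot'],o['width'])
a=cv2.imread('pics/scene0.png');b=cv2.imread('pics/side0.png');
E
```

```text
pics
scene vise_base 0.92 [549.  66.  -0.] [329. 209.]
scene front_block 0.91 [469.  58.  95.] [322. 171.]
scene pointer 0.82 [540. 134.  32.] [349. 197.]
scene mark_30 0.95 [574. 147.  17.] [356. 207.]
scene mark_30 0.57 [608. 126.  13.] [353. 217.]
scene mark_0 0.95 [574. 147.  17.] [356. 207.]
scene mark_0 0.57 [608. 126.  13.] [353. 217.]
scene lever_knob 0.72 [830. -33.  89.] [319. 271.]
scene lever_knob 0.57 [474. -29.  90.] [295. 178.]
scene lever_knob 0.55 [ 381. -158.   90.] [251. 165.]
scene lever_axis 0.74 [874.  35.  90.] [349. 280.]
scene lever_axis 0.59 [412. -89.  93.] [273. 167.]
scene lever_axis 0.52 [ 572. -499.   -2.] [151. 246.]
scene vise_head 0.97 [552.  70.  21.] [331. 205.]
scene file 0.65 [633. 262.  -4.] [395. 218.]
scene file 0.19 [540. 135.  30.] [350. 197.]
scene pliers 0.83 [670. -98.  -4.] [286. 248.]
scene flux_jar 0.89 [ 531. -173.   -3.] [256. 218.]
scene mallet 0.88 [397. 500.  -2.] [434. 159.]
side vise_base 0.96 [550.  66.  -0.] [294. 204.]
side front_block 0.83 [470.  57.  98.] [268. 190.]
side front_block 0.54 [614. 128.  14.] [305. 184.]
side front_block 0.54 [535.  17.  93.] [293. 193.]
side pointer 0.4 [550.  65.   0.] [294. 204.]
side mark_30 0.86 [611. 127.  18.] [305. 183.]
side mark_0 0.86 [611. 127.  18.] [305. 183.]
side lever_knob 0.69 [832. -35.  92.] [390. 178.]
side lever_knob 0.65 [477. -28.  95.] [280. 208.]
side lever_knob 0.62 [276. 157.  91.] [198. 188.]
side lever_axis 0.65 [334. 207.  89.] [213. 174.]
side lever_axis 0.62 [877.  35.  94.] [391. 160.]
side lever_axis 0.61 [416. -91.  92.] [266. 230.]
side vise_head 0.77 [552.  61.  22.] [295. 200.]
1.1 [ 0.40247681 -0.09800723  1.30313214] [[ 3.89116418e-05  9.99999999e-01  3.28829520e-05]
 [ 9.99999999e-01 -3.89117320e-05  2.74320684e-06]
 [ 2.74448637e-06  3.28828452e-05 -9.99999999e-01]] 0.08782385485616345
```

View pics/scene0.png

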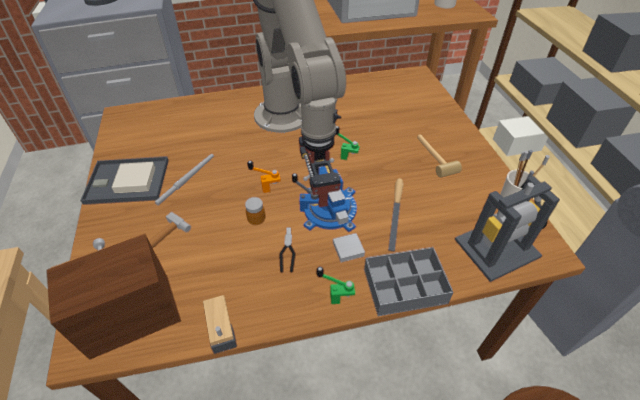

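View pics/side0.png

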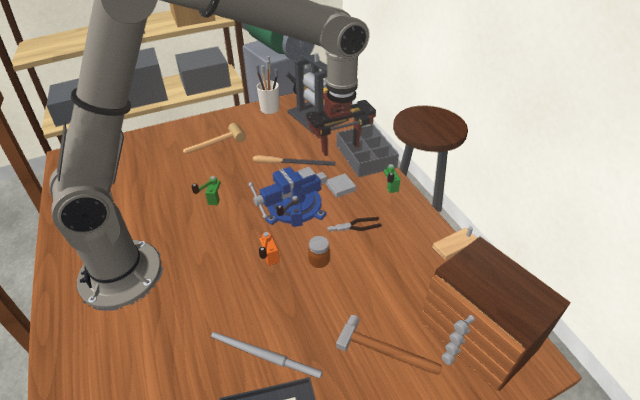

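Scene picture: the blue vise is at (330,205). Candidates for the lever knob are green (319,271), orange (251,165), green (~340,133), and the dark knob on the blue vise (295,178). I choose the last one because it sits on the blue base. It is at about (475,-28,92), 80 mm from the computed lever axis (535,18), which puts the lever at about -0.22. I take the base yaw as about -17°, since the marks at 73° and 45° read as mark_0 and mark_30. A close crop and a move above it come next.

```bash
python3 -m inch '{"delta_pos":[[-6,-36,0],[-6,-36,0],[-6,-36,0],[-6,-36,0],[-6,-36,0]],"turn":[0,0,0,0,0]}' -0.1 20
python3 - <<'E'
from h import *
p,T,K,d=look('wrist',['vise_base','front_block','pointer','mark_30','lever_knob','lever_axis'],'w1.png')
q=look('side',['lever_knob','lever_axis'])[0]
im=cv2.imread('pics/side0.png')[140:260,200:360]
w=p['pixels']; big=cv2.resize(im,(640,480),interpolation=cv2.INTER_CUBIC)
cv2.imwrite('pics/crop1.png',big)
print(T.round(3))
E
```

```text
time: 1.72
tool_pos: [0.4939, -0.0302, 0.2228]
eef_rot: [[0.0, 1.0, 0.0], [1.0, -0.0, 0.0], [0.0, 0.0, -1.0]]
wrist_force: [-0.2, -0.3, -0.5]
width: 0.0421
grasp_force: 0.0
wrist vise_base 0.71 [548.  63.  -2.] [365.  88.]
wrist front_block 0.9 [470.  50. 100.] [285.  97.]
wrist front_block 0.27 [614. 126.  16.] [437.  22.]
wrist pointer 0.73 [539. 130.  24.] [362.  14.]
wrist mark_30 0.86 [611. 124.  18.] [434.  23.]
wrist lever_knob 0.66 [473. -35.  92.] [291. 199.]
wrist lever_axis 0.66 [412. -90.  87.] [228. 254.]
wrist lever_axis 0.61 [536.  13.  92.] [365. 143.]
side lever_knob 0.67 [277. 159.  91.] [197. 188.]
side lever_knob 0.6 [835. -36.  96.] [391. 177.]
side lever_knob 0.53 [ 379. -161.   89.] [261. 253.]
side lever_axis 0.69 [878.  36.  91.] [391. 161.]
side lever_axis 0.63 [418. -91.  91.] [267. 230.]
side lever_axis 0.61 [537.  17.  90.] [294. 194.]
[[ 1.     0.     0.002  0.494]
 [ 0.001 -0.962 -0.271  0.043]
 [ 0.002  0.271 -0.962  0.385]
 [ 0.     0.     0.     1.   ]]
```

View pics/crop1.png

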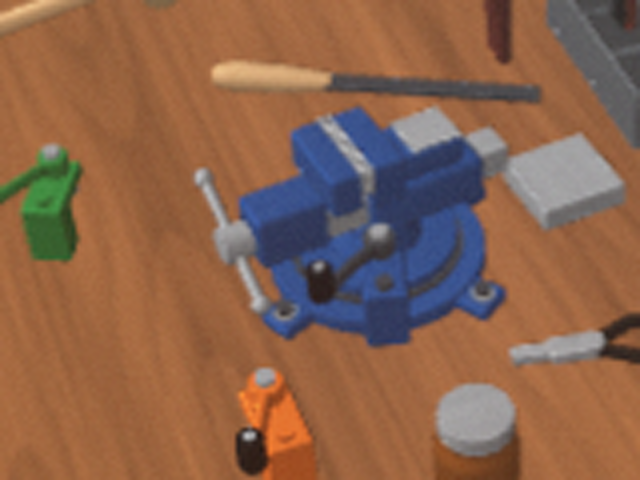

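View pics/w1.png

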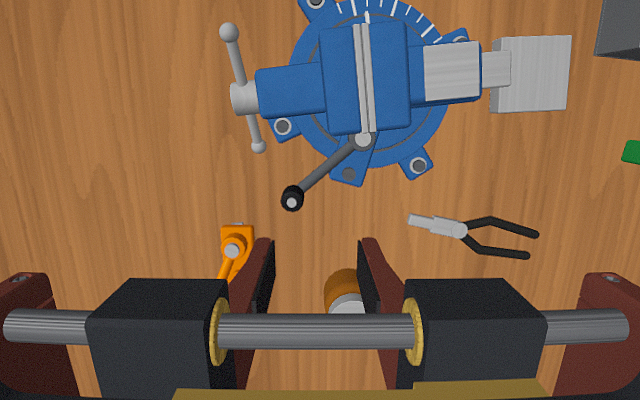

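Side crop: the black knob of the blue vise's own lever is at (320,280), with its hub at (380,235). Wrist picture: knob at (291,199), hub at (365,143), and the tommy bar end at (258,147) is clear of it. I'll turn over the knob and descend.

```bash
python3 -m inch '{"delta_pos":[[-2,-21,0],[0,0,20],[0,0,20],[0,0,20],[0,0,10]],"turn":[0.183,0.183,0.183,0.183,0.183]}'
python3 - <<'E'
from h import *
look('wrist',['lever_knob','lever_axis'],'w2.png')
look('scene',['lever_knob'])
E
```

```text
time: 2.85
tool_pos: [0.4738, -0.0319, 0.1515]
eef_rot: [[0.796, 0.605, -0.001], [0.605, -0.796, -0.0], [-0.001, -0.001, -1.0]]
wrist_force: [0.7, -0.2, 0.0]
width: 0.0395
grasp_force: 0.0
wrist lever_knob 0.74 [472. -35.  93.] [316. 224.]
wrist lever_axis 0.85 [410. -91.  89.] [325. 326.]
wrist lever_axis 0.64 [538.  13.  93.] [319.  99.]
scene lever_knob 0.65 [467. -28.  92.] [295. 176.]
scene lever_knob 0.65 [ 385. -163.   90.] [250. 166.]
scene lever_knob 0.6 [833. -33.  88.] [320. 272.]
```

View pics/w2.png

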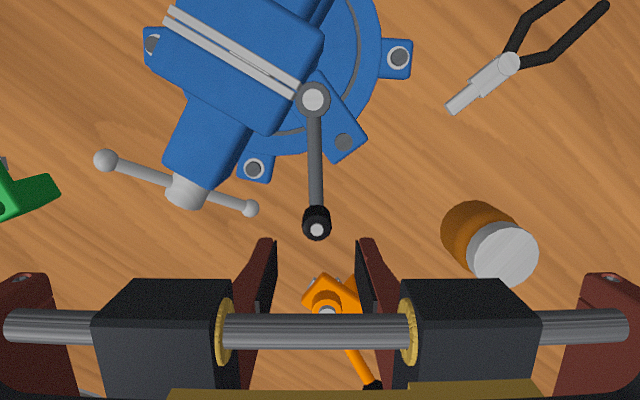

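The knob (316,228) is centred between the fingers and the lever points up the picture to the hub at (313,98). I'll descend and close on it.

```bash
python3 -m inch '{"delta_pos":[[0,0,25],[0,0,25],[0,0,17],[0,0,0],[0,0,0]],"turn":[0,0,0,0,0]}'
python3 -m inch '{"delta_pos":[[0,0,0],[0,0,0],[0,0,0],[0,0,0],[0,0,0]],"turn":[0,0,0,0,0]}' -1 20
```

```text
time: 3.72
tool_pos: [0.4748, -0.032, 0.0865]
eef_rot: [[0.792, 0.61, 0.001], [0.61, -0.792, 0.0], [0.001, 0.001, -1.0]]
wrist_force: [-0.4, 0.7, 0.2]
width: 0.0395
grasp_force: 0.0
time: 4.35
tool_pos: [0.4743, -0.032, 0.0859]
eef_rot: [[0.793, 0.61, 0.001], [0.61, -0.793, 0.0], [0.0, 0.0, -1.0]]
wrist_force: [-0.9, 0.5, 4.3]
width: 0.0195
grasp_force: 20.0
```

```bash
python3 -m inch '{"delta_pos":[[0.3,6.4,0],[0.3,6.4,0],[0.3,6.4,0],[0.3,6.4,0],[0.3,6.4,0]],"turn":[-0.08,-0.08,-0.08,-0.08,-0.08]}'
cat >> h.py <<'E'
def st(ax=(.536,.016),yaw=-.293):
    o=env.get_obs(); p=np.array(o['tool_pos'])*1000; R=np.array(o['eef_rot']); v=p[:2]-np.array(ax)*1000
    a=np.arctan2(v[1],v[0]); t=np.array([-np.sin(a),np.cos(a)]); r=v/np.hypot(*v); f=np.array(o['wrist_force'])
    print('t',round(o['time'],2),'p',p.round(1),'rad',np.hypot(*v).round(1),'lever',round((a-yaw+np.pi/2+.4+np.pi)%(2*np.pi)-np.pi,3),
     'toolx',np.arctan2(R[1,0],R[0,0]).round(3),'Ftan',(f[:2]@t).round(2),'Frad',(f[:2]@r).round(2),'Fz',f[2].round(1),'w',o['width'],o['grasp_force'],'Mz',np.round(o['wrist_torque'],2))
E
python3 -c "from h import *;st()"
```

```text
time: 4.97
tool_pos: [0.4982, -0.0523, 0.0859]
eef_rot: [[0.49, 0.872, -0.0], [0.872, -0.49, 0.001], [0.0, -0.001, -1.0]]
wrist_force: [-3.2, 2.1, 5.0]
width: 0.0192
grasp_force: 20.0
t 4.97 p [498.2 -52.3  85.9] rad 78.0 lever 0.187 toolx 1.059 Ftan -3.86 Frad -0.27 Fz 5.0 w 0.019160018298871987 20.00447541475296 Mz [0.48 0.48 0.01]
```

```bash
python3 -m inch '{"delta_pos":[[0.3,6.4,0],[0.3,6.4,0],[0.3,6.4,0],[0.3,6.4,0],[0.3,6.4,0]],"turn":[-0.08,-0.08,-0.08,-0.08,-0.08]}' >/dev/null
python3 -c "from h import *;st()"
python3 -m inch '{"delta_pos":[[0.3,6.8,0],[0.3,6.8,0],[0.3,6.8,0],[0.3,6.8,0],[0.3,6.8,0]],"turn":[-0.085,-0.085,-0.085,-0.085,-0.085]}' >/dev/null
python3 -c "from h import *;st()"
```

```text
t 5.6 p [529.  -61.6  86.4] rad 78.0 lever 0.603 toolx 1.459 Ftan -3.1 Frad -2.7 Fz 9.5 w 0.019244422873827077 20.00863552093506 Mz [0.66 0.55 0.01]
t 6.22 p [562.6 -57.7  86.7] rad 78.3 lever 1.04 toolx 1.884 Ftan -2.89 Frad -4.56 Fz 11.5 w 0.01932044037531472 20.012431740760803 Mz [ 0.85  0.94 -0.02]
```

```bash
python3 -m inch '{"delta_pos":[[0.1,4,0],[0,0,0],[0,0,0],[0,0,0],[0,0,0]],"turn":[-0.05,0,0,0,0]}' >/dev/null
python3 -c "from h import *;st()"
python3 -m inch '{"delta_pos":[[0,0,0],[0,0,0],[0,0,0],[0,0,0],[0,0,-25]],"turn":[0,0,0,0,0]}' -0.1 >/dev/null
python3 -c "from h import *;st()"
python3 -m inch '{"delta_pos":[[0,0,-30],[0,0,-30],[0,0,0],[46,-18,0],[46,-18,0]],"turn":[0,0,0,0,0]}' >/dev/null
python3 -m inch '{"delta_pos":[[46,-18,0],[0,0,0],[0,0,0],[0,0,0],[0,0,0]],"turn":[0,-0.17,-0.17,-0.17,-0.17]}' 0.6 >/dev/null
python3 -m inch '{"delta_pos":[[0,0,0],[0,0,0],[0,0,0],[0,0,0],[0,0,0]],"turn":[-0.16,-0.16,-0.16,-0.15,0]}' >/dev/null
python3 - <<'E'
from h import *
st()
look('wrist',['front_block','lever_knob','lever_axis','pointer'],'w3.png')
look('scene',['front_block','lever_knob','pointer'])
look('side',['front_block','lever_knob'])
E
```

```text
t 6.85 p [566.9 -55.9  87. ] rad 78.3 lever 1.098 toolx 1.932 Ftan -0.71 Frad -4.29 Fz 10.6 w 0.019250349889496886 20.011077225208282 Mz [ 0.92  0.56 -0.01]
t 7.47 p [564.3 -57.7 109.2] rad 79.0 lever 1.06 toolx 1.931 Ftan -0.61 Frad -0.05 Fz 0.9 w 0.03950510178400744 0.0 Mz [-0.03 -0.06 -0.02]
t 9.35 p [466.1  52.2 169.7] rad 78.7 lever -1.356 toolx -3.044 Ftan 1.58 Frad 0.44 Fz 0.7 w 0.07030199428279026 0.0 Mz [ 0.06 -0.07 -0.03]
wrist front_block 0.83 [474.  51.  96.] [314. 225.]
wrist front_block 0.69 [577. 147.  17.] [397. 301.]
wrist lever_knob 0.7 [ 382. -162.   96.] [16. 66.]
wrist lever_axis 0.82 [537.  13.  96.] [259. 296.]
wrist lever_axis 0.76 [409. -90.  85.] [126. 114.]
wrist lever_axis 0.62 [329. 211.  94.] [577.  39.]
wrist pointer 0.85 [539. 127.  30.] [386. 272.]
scene front_block 0.74 [464.  59.  96.] [322. 170.]
scene lever_knob 0.69 [831. -35.  87.] [319. 272.]
scene lever_knob 0.66 [ 381. -164.   88.] [250. 166.]
scene lever_knob 0.58 [568. -56.  94.] [292. 200.]
scene pointer 0.75 [469.  56.  96.] [321. 171.]
scene pointer 0.63 [539. 133.  33.] [349. 196.]
side front_block 0.83 [470.  55.  98.] [268. 190.]
side lever_knob 0.69 [274. 160.  92.] [196. 188.]
side lever_knob 0.6 [ 380. -161.   90.] [261. 253.]
side lever_knob 0.56 [833. -33.  90.] [390. 178.]
```

View pics/w3.png

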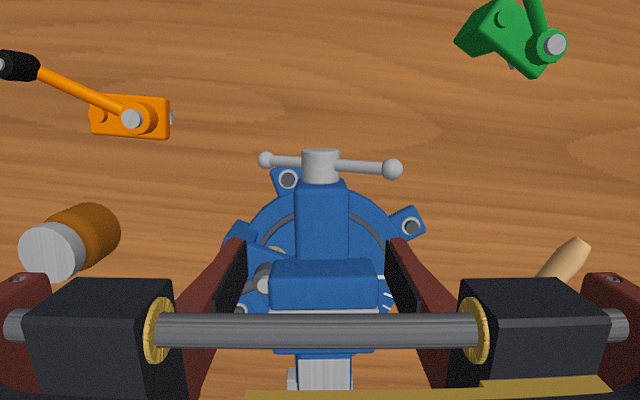

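The front block (318,215) is centred between the fingers and the jaws are behind it. The lever is away at about +1.06. I'll descend and pinch.

```bash
python3 -m inch '{"delta_pos":[[0,3,30],[0,0,30],[0,0,30],[0,0,15],[0,0,0]],"turn":[0,0,0,0,0]}' >/dev/null
python3 -c "from h import *;st()"
python3 -m inch '{"delta_pos":[[0,0,0],[0,0,0],[0,0,0],[0,0,0],[0,0,0]],"turn":[0,0,0,0,0]}' -1 15 >/dev/null
python3 -c "from h import *;st((.5495,.066))"
```

```text
t 10.57 p [466.   55.4  65.1] rad 80.3 lever -1.391 toolx -3.042 Ftan -0.45 Frad 0.5 Fz -0.4 w 0.07072146640459183 0.0 Mz [ 0.04 -0.03 -0.03]
t 11.2 p [466.8  56.   66.2] rad 83.3 lever -0.757 toolx -3.041 Ftan -1.43 Frad 1.67 Fz 6.4 w 0.04018803308624907 15.003718882799149 Mz [0.53 0.3  0.23]
```

```bash
python3 -m inch '{"delta_pos":[[-0.1,4.2,0],[-0.1,4.2,0],[-0.1,4.2,0],[-0.1,4.2,0],[-0.1,4.2,0]],"turn":[0.05,0.05,0.05,0.05,0.05]}' >/dev/null
python3 -c "from h import *;st((.5495,.066))"
python3 -m inch '{"delta_pos":[[-0.1,4.2,0],[-0.1,4.2,0],[-0.1,4.2,0],[-0.1,4.2,0],[-0.1,4.2,0]],"turn":[0.05,0.05,0.05,0.05,0.05]}' >/dev/null
python3 -c "from h import *;st((.5495,.066))"
```

```text
t 11.82 p [467.   76.2  66.2] rad 83.2 lever -1.001 toolx 2.99 Ftan 1.49 Frad 2.59 Fz 8.2 w 0.04033290135508368 15.092580914497375 Mz [0.02 0.39 0.4 ]
t 12.45 p [472.1  96.4  66.2] rad 83.1 lever -1.252 toolx 2.74 Ftan 2.64 Frad 3.48 Fz 9.1 w 0.03999265486682046 15.026825219392776 Mz [-0.01  0.71  0.29]
```

```bash
python3 -m inch '{"delta_pos":[[-0.1,5,0],[-0.1,5,0],[-0.1,5,0],[-0.1,5,0],[-0.1,5,0]],"turn":[0.06,0.06,0.06,0.06,0.06]}' >/dev/null
python3 - <<'E'
from h import *
st((.5495,.066))
ax=np.array([549.5,66])
for c in ['scene','side','wrist']: look(c,['pointer','mark_30','front_block','vise_base','vise_head'],c+'4.png')
E
```

```text
t 13.07 p [484.6 117.9  66.2] rad 83.0 lever -1.552 toolx 2.439 Ftan 4.64 Frad 4.31 Fz 10.2 w 0.03969538539615211 14.977604895830154 Mz [-0.01  0.81  0.18]
scene pointer 0.97 [591. 122.  28.] [350. 209.]
scene mark_30 0.77 [574. 148.  22.] [356. 205.]
scene mark_30 0.67 [610. 123.  16.] [352. 216.]
scene front_block 0.82 [482. 116.  97.] [340. 171.]
scene vise_base 0.88 [550.  67.  -0.] [330. 209.]
scene vise_head 0.82 [548.  70.  20.] [331. 204.]
side pointer 0.65 [667. -96.  -3.] [349. 228.]
side mark_30 0.81 [611. 129.  19.] [304. 183.]
side mark_30 0.58 [634. 261.  -4.] [297. 164.]
side mark_30 0.2 [550.  66.   1.] [294. 204.]
side front_block 0.81 [488. 116.  95.] [268. 177.]
side vise_base 0.92 [551.  68.  -1.] [294. 204.]
side vise_head 0.86 [552.  65.  19.] [294. 200.]
side vise_head 0.49 [636. 260.  -5.] [297. 164.]
wrist front_block 0.64 [490. 115.  99.] [318. 301.]
wrist vise_base 0.63 [546.  66.   2.] [316. 318.]
wrist vise_head 0.79 [548.  64.  24.] [315. 340.]
```

```bash
python3 -m inch '{"delta_pos":[[-0.1,4.2,0],[-0.1,4.2,0],[0,0,0],[0,0,0],[0,0,0]],"turn":[0.05,0.05,0,0,0]}' >/dev/null
python3 - <<'E'
from h import *
st((.5495,.066))
p=look('scene',['pointer','mark_30'])[0]; q=look('side',['pointer','mark_30','front_block'])[0]
a=cv2.resize(p['pixels'][180:230,300:380],(800,500),interpolation=cv2.INTER_CUBIC)
cv2.imwrite('pics/c5.png',a)
E
```

```text
t 14.6 p [491.2 124.7  66.1] rad 82.7 lever -1.667 toolx 2.341 Ftan -0.01 Frad 3.21 Fz 5.0 w 0.04030223933761714 14.926300048828125 Mz [ 0.35  0.41 -0.1 ]
scene pointer 0.96 [599. 114.  31.] [348. 211.]
scene mark_30 0.7 [606. 124.  16.] [352. 215.]
scene mark_30 0.59 [572. 149.  18.] [356. 206.]
side mark_30 0.8 [612. 130.  19.] [305. 183.]
side mark_30 0.26 [551.  65.   1.] [294. 204.]
side front_block 0.7 [495. 123.  96.] [269. 175.]
```

View pics/c5.png

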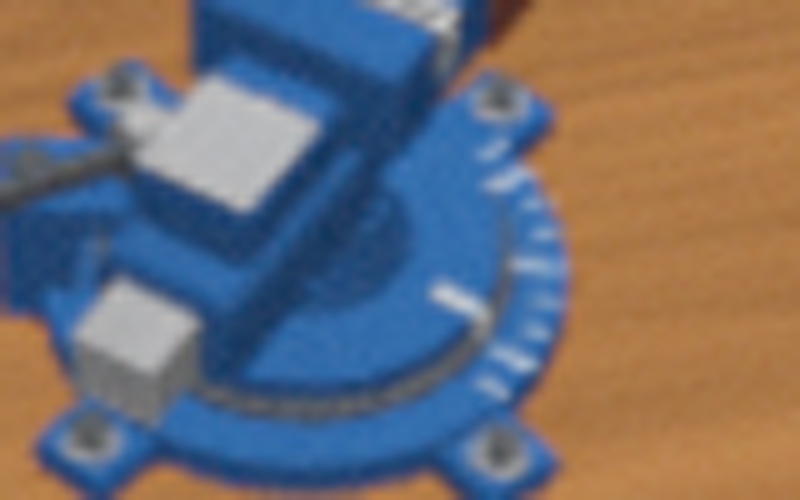

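```bash
python3 - <<'E'
from h import *
p=env.read_camera('scene'); T=np.array(p['pose']);K=np.array([[p['fx'],0,p['cx']],[0,p['fy'],p['cy']],[0,0,1]]);d=np.array(p['dist'])
g=p['pixels'].astype(float).min(2)  # bright = all channels high
best=env.place_of(p,'vise_base')[0]; c=T[:3,:3]@best['centre']+T[:3,3]; print(c.round(4))
def prof(z,rs,angs,c):
    W=np.array([[c[0]+r*np.cos(a),c[1]+r*np.sin(a),z] for a in angs for r in rs])
    C=(W-T[:3,3])@T[:3,:3]
    u=cv2.projectPoints(C,np.zeros(3),np.zeros(3),K,d)[0].reshape(-1,1,2).astype(np.float32)
    return cv2.remap(g.astype(np.float32),u,None,cv2.INTER_CUBIC).reshape(len(angs),-1).mean(1)
A=np.radians(np.arange(0,125,1.))
m=prof(.0165,np.linspace(.078,.084,4),A,(.5495,.0665)); i=prof(.0165,np.linspace(.070,.074,3),A,(.5495,.0665)); q=prof(.030,np.linspace(.056,.066,5),A,(.5495,.0665))
pk=lambda x:[(k,int(x[k])) for k in range(1,124) if x[k]>=x[k-1] and x[k]>x[k+1] and x[k]>60]
print('marks',pk(m));print('inner',pk(i));print('ptr',pk(q))
# comb fit
ks=np.arange(-40,41,10)
f=[(sum(np.interp(y+ks,np.arange(125),m)),y) for y in np.arange(60,85,.5)]; print(sorted(f)[-3:])
w=np.clip(q-100,0,None); print((w*np.arange(125)).sum()/w.sum())
E
```

```text
[5.49e-01 6.82e-02 5.00e-04]
marks [(34, 127), (44, 154), (54, 114), (63, 111), (74, 124), (85, 124), (94, 123), (104, 151), (114, 124)]
inner [(34, 69), (44, 121), (64, 60), (75, 143), (84, 65), (91, 63), (104, 151), (114, 68)]
ptr [(45, 177), (65, 66), (75, 64), (94, 97), (106, 62)]
[(np.float64(1116.4832572937012), np.float64(73.5)), (np.float64(1129.5783424377441), np.float64(74.5)), (np.float64(1153.3570709228516), np.float64(74.0))]
44.92469708508112
```

The pointer is at 45° and the 30 mark at 44°. A 1° nudge, then release and rise.

```bash
python3 -m inch '{"delta_pos":[[0,1.4,0],[0,0,0],[0,0,0],[0,0,0],[0,0,0]],"turn":[0.017,0,0,0,0]}' >/dev/null
python3 -m inch '{"delta_pos":[[0,0,0],[0,0,0],[0,0,0],[0,0,0],[0,0,-26]],"turn":[0,0,0,0,0]}' 0.5 >/dev/null
python3 -c "from h import *;st((.5495,.066))"
python3 -m inch '{"delta_pos":[[0,0,-26],[0,0,-26],[0,0,-26],[0,0,0],[-37,-14,0]],"turn":[0,0,0,0,0]}' >/dev/null
python3 -m inch '{"delta_pos":[[-37,-14,0],[-37,-14,0],[-37,-14,0],[-37,-14,0],[0,0,0]],"turn":[0,0,0,0.175,0.175]}' -0.25 >/dev/null
python3 - <<'E'
from h import *
st()
look('wrist',['lever_knob','lever_axis'],'w6.png'); look('scene',['lever_knob','pointer']); look('side',['lever_knob'])
E
```

```text
t 16.3 p [490.8 124.5  90.5] rad 82.9 lever -1.661 toolx 2.324 Ftan 0.1 Frad -0.9 Fz 0.3 w 0.06574402489659557 0.0 Mz [ 0.03 -0.08  0.  ]
t 17.55 p [567.6 -62.  168.1] rad 84.2 lever 1.078 toolx 1.962 Ftan -0.06 Frad -0.46 Fz -0.4 w 0.03316098494284684 0.0 Mz [ 0.01 -0.03  0.01]
wrist lever_knob 0.85 [ 382. -164.   96.] [ 40. 241.]
wrist lever_knob 0.77 [567. -60.  96.] [317. 210.]
wrist lever_knob 0.28 [547.  66.  -1.] [350.  46.]
wrist lever_axis 0.76 [533.  13.  96.] [311.  91.]
wrist lever_axis 0.68 [410. -92.  86.] [102. 166.]
scene lever_knob 0.58 [563. -53.  94.] [293. 198.]
scene lever_knob 0.56 [268. 159.  90.] [336. 130.]
scene pointer 0.71 [596. 114.  31.] [348. 211.]
scene pointer 0.56 [608. 123.  13.] [352. 216.]
side lever_knob 0.75 [ 382. -164.   92.] [262. 252.]
side lever_knob 0.58 [835. -34.  96.] [391. 176.]
side lever_knob 0.44 [274. 160.  92.] [197. 188.]
```

View pics/w6.png

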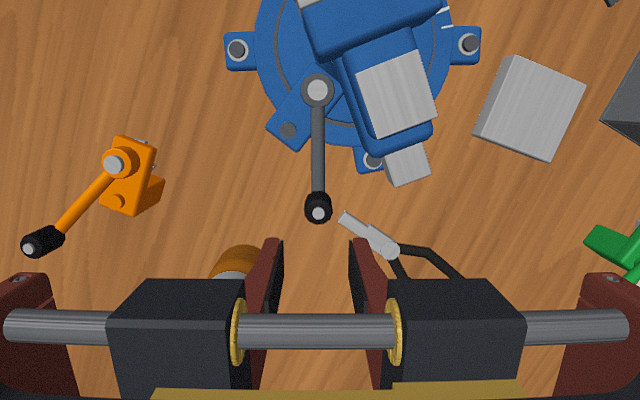

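The knob (317,210) lies between the fingers' planes with the hub at (316,90), so the lever points straight up the picture. I'll go 5 mm toward the hub, down, and grip.

```bash
python3 -m inch '{"delta_pos":[[5,1,25],[0,0,25],[0,0,22],[0,0,7],[0,0,0]],"turn":[0,0,0,0,0]}' >/dev/null
python3 -c "from h import *;st(yaw=-.279)"
python3 -m inch '{"delta_pos":[[0,0,0],[0,0,0],[0,0,0],[0,0,0],[0,0,0]],"turn":[0,0,0,0,0]}' -1 20 >/dev/null
python3 -c "from h import *;st(yaw=-.279)"
python3 -m inch '{"delta_pos":[[0.1,-4,0],[0.1,-4,0],[0.1,-4,0],[0,0,0],[0,0,0]],"turn":[0.05,0.05,0.05,0,0]}' >/dev/null
python3 -c "from h import *;st(yaw=-.279)"
```

```text
t 18.57 p [566.6 -52.7  90.7] rad 75.2 lever 1.098 toolx 1.974 Ftan -0.66 Frad -0.0 Fz 0.3 w 0.032889877088968504 0.0 Mz [0.07 0.01 0.01]
t 19.2 p [567.  -53.2  91.1] rad 75.8 lever 1.101 toolx 1.974 Ftan -1.52 Frad 1.08 Fz 4.7 w 0.019344622764313153 20.00217854976654 Mz [-0.38  0.11 -0.04]
t 19.82 p [555.8 -57.   90.9] rad 75.6 lever 0.945 toolx 1.825 Ftan 0.44 Frad 2.31 Fz 3.9 w 0.01942314394366008 20.00082492828369 Mz [-0.54 -0.24 -0.02]
```

```bash
for i in 1; do python3 -m inch '{"delta_pos":[[0,-1.6,0],[0,-1.6,0],[0,-1.6,0],[0,-1.6,0],[0,-1.6,0]],"turn":[0.02,0.02,0.02,0.02,0.02]}' >/dev/null
python3 -c "from h import *;st(yaw=-.279)"; done
python3 -m inch '{"delta_pos":[[0,-1.6,0],[0,-1.6,0],[0,-1.6,0],[0,-1.6,0],[0,-1.6,0]],"turn":[0.02,0.02,0.02,0.02,0.02]}' >/dev/null
python3 -c "from h import *;st(yaw=-.279)"
```

```text
t 20.45 p [547.4 -58.7  90.7] rad 75.5 lever 0.831 toolx 1.722 Ftan 1.9 Frad 3.93 Fz 3.8 w 0.0194490101677481 20.00030368566513 Mz [-0.78 -0.45  0.03]
t 21.07 p [539.9 -59.3  90.8] rad 75.4 lever 0.731 toolx 1.622 Ftan 3.59 Frad 4.4 Fz 2.4 w 0.0193421706220253 20.00285714864731 Mz [-0.93 -0.86 -0.01]
```

```bash
python3 -m inch '{"delta_pos":[[-0.6,-1,0],[-0.6,-1,0],[0,-1,0],[0,-1,0],[0,-1,0]],"turn":[0.013,0.013,0.013,0.013,0.013]}' >/dev/null
python3 -c "from h import *;st(yaw=-.279)"
python3 -m inch '{"delta_pos":[[0,-1,0],[0,-1,0],[0,-1,0],[0,-1,0],[0,-1,0]],"turn":[0.013,0.013,0.013,0.013,0.013]}' >/dev/null
python3 -c "from h import *;st(yaw=-.279)"
```

```text
t 21.7 p [534.8 -59.8  90.6] rad 75.8 lever 0.663 toolx 1.559 Ftan 5.12 Frad -0.97 Fz 0.5 w 0.019414440964992407 20.006940364837646 Mz [ 0.43 -1.22  0.06]
t 22.32 p [530.3 -59.5  90.7] rad 75.8 lever 0.604 toolx 1.494 Ftan 6.77 Frad -3.04 Fz -1.0 w 0.019623995424899777 20.007453560829163 Mz [ 0.44 -1.58 -0.  ]
```

```bash
python3 -m inch '{"delta_pos":[[0.3,-1,0],[0.2,-1,0],[0,-1,0],[0,-1,0],[0,-1,0]],"turn":[0.013,0.013,0.013,0.013,0.013]}' >/dev/null
python3 -c "from h import *;st(yaw=-.279)"
python3 -m inch '{"delta_pos":[[0,-0.6,0],[0,-0.6,0],[0,-0.6,0],[0,-0.6,0],[0,-0.6,0]],"turn":[0.008,0.008,0.008,0.008,0.008]}' >/dev/null
python3 -c "from h import *;st(yaw=-.279)"
```

```text
t 22.95 p [525.9 -59.   90.8] rad 75.7 lever 0.546 toolx 1.428 Ftan 7.44 Frad -1.2 Fz -1.9 w 0.01926890356934895 20.007628798484802 Mz [ 0.05 -1.85  0.03]
t 23.57 p [523.3 -58.6  90.8] rad 75.7 lever 0.511 toolx 1.389 Ftan 8.82 Frad -1.94 Fz -3.0 w 0.01937117540505495 20.007516145706177 Mz [ 0.07 -2.08 -0.01]
```

```bash
python3 -m inch '{"delta_pos":[[0.1,-0.6,0],[0.1,-0.6,0],[0,-0.6,0],[0,-0.6,0],[0,-0.6,0]],"turn":[0.008,0.008,0.008,0.008,0.008]}' >/dev/null
python3 -c "from h import *;st(yaw=-.279)"
```

```text
t 24.2 p [520.8 -58.1  90.9] rad 75.7 lever 0.476 toolx 1.348 Ftan 9.18 Frad -1.93 Fz -3.1 w 0.019785186617724982 20.0076225399971 Mz [-0.17 -2.22  0.05]
```

```bash
python3 -m inch '{"delta_pos":[[0,-0.3,0],[0,-0.4,0],[0,-0.4,0],[0,-0.5,0],[0,-0.5,0]],"turn":[0.005,0.005,0.005,0.005,0.005]}' >/dev/null
python3 -c "from h import *;st(yaw=-.279)"
python3 -m inch '{"delta_pos":[[0,0,0],[0,0,0],[0,0,0],[0,0,0],[0,0,0]],"turn":[0,0,0,0,0]}' >/dev/null
python3 -c "from h import *;st(yaw=-.279)"
```

```text
t 24.82 p [519.  -57.7  91. ] rad 75.6 lever 0.453 toolx 1.323 Ftan 10.15 Frad -1.74 Fz -4.4 w 0.01953533764550711 20.007823705673218 Mz [-0.19 -2.38 -0.  ]
t 25.45 p [519.  -57.7  90.9] rad 75.6 lever 0.452 toolx 1.324 Ftan 9.11 Frad -1.3 Fz -4.0 w 0.019071939827229118 20.008145570755005 Mz [-0.19 -2.33  0.02]
```

```bash
python3 -m inch '{"delta_pos":[[0,0.4,0],[0,0.4,0],[0,0,0],[0,0,0],[0,0,0]],"turn":[0,0,0,0,0]}' >/dev/null
python3 -c "from h import *;st(yaw=-.279)"
```

```text
t 26.07 p [519.1 -57.8  90.8] rad 75.7 lever 0.454 toolx 1.324 Ftan 9.22 Frad -2.15 Fz -2.3 w 0.019063885544942538 20.008626580238342 Mz [-0.1  -2.04 -0.01]
```

```bash
python3 -m inch '{"delta_pos":[[0,0.5,0],[0,0.5,0],[0,0.5,0],[0,0,0],[0,0,0]],"turn":[0,0,0,0,0]}' >/dev/null
python3 -c "from h import *;st(yaw=-.279)"
```

```text
t 26.7 p [519.6 -58.   90.7] rad 75.8 lever 0.46 toolx 1.324 Ftan 5.61 Frad -2.25 Fz -0.6 w 0.01955674920389758 20.008732080459595 Mz [ 0.04 -1.48  0.06]
```

```bash
python3 -m inch '{"delta_pos":[[0,0.5,0],[0,0.5,0],[0,0.3,0],[0,0,0],[0,0,0]],"turn":[0,0,0,0,0]}' >/dev/null
python3 -c "from h import *;st(yaw=-.279)"
python3 -m inch '{"delta_pos":[[0,0,0],[0,0,0],[0,0,0],[0,0,0],[0,0,0]],"turn":[0,0,0,0,0]}' -0.3 >/dev/null
python3 -c "from h import *;st(yaw=-.279)"
python3 -m inch '{"delta_pos":[[0,0,-20],[0,0,-30],[0,0,-30],[0,0,-10],[-30,0,0]],"turn":[0,0,0,0,0]}' >/dev/null
python3 -m inch '{"delta_pos":[[-30,0,0],[-30,0,0],[0,0,0],[0,0,0],[0,0,0]],"turn":[0,0,0,0,0]}' >/dev/null
python3 - <<'E'
from h import *
st(yaw=-.279)
p=look('wrist',['lever_knob','lever_axis','pointer','mark_30'],'w7.png')[0]
look('scene',['lever_knob','pointer','mark_30','flux_jar','pliers'])
E
```

```text
t 27.32 p [520.1 -58.2  90.6] rad 75.9 lever 0.467 toolx 1.324 Ftan 3.51 Frad -3.45 Fz 0.9 w 0.019460290830788377 20.007563531398773 Mz [ 0.44 -1.    0.03]
t 27.95 p [520.  -58.6  90.6] rad 76.3 lever 0.468 toolx 1.324 Ftan -0.0 Frad 0.37 Fz -0.6 w 0.03113389674386005 0.0 Mz [ 0.02  0.03 -0.03]
t 29.2 p [ 498.5 -144.4  180.4] rad 164.8 lever 0.449 toolx 1.326 Ftan 0.04 Frad 0.02 Fz -0.2 w 0.031073797207156594 0.0 Mz [0.04 0.06 0.  ]
wrist lever_knob 0.77 [ 382. -162.   95.] [178. 263.]
wrist lever_knob 0.76 [521. -64.  94.] [317.  91.]
wrist lever_axis 0.82 [411. -92.  90.] [184. 168.]
wrist lever_axis 0.34 [519. -63.  94.] [314.  91.]
scene lever_knob 0.71 [519. -56.  95.] [289. 188.]
scene lever_knob 0.68 [ 383. -161.   89.] [251. 166.]
scene lever_knob 0.63 [831. -38.  89.] [318. 272.]
scene pointer 0.94 [600. 115.  33.] [349. 211.]
scene mark_30 0.9 [573. 146.  17.] [355. 206.]
scene mark_30 0.66 [609. 124.  17.] [352. 216.]
scene flux_jar 0.83 [ 534. -171.    2.] [256. 218.]
scene pliers 0.72 [608. 122.  16.] [351. 216.]
scene pliers 0.52 [669. -95.   1.] [287. 247.]
scene pliers 0.18 [597. 114.  32.] [348. 211.]
```

View pics/w7.png

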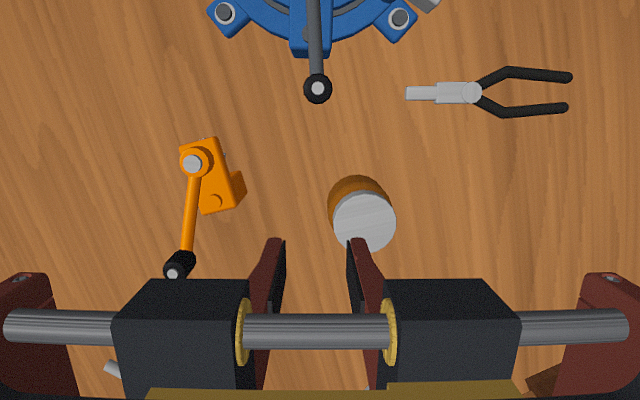

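The wrist picture shows the knob free at (317,88), and the jar (364,215) and pliers (475,92) where they were. The pointer reads 44°, on the mark. The final push at the knob was about 10 N. Handing in.

```bash
python3 -c "from workcell import env;print(env.close_job())"
```

```text
the job is handed in; nothing more can be done
None
```

I slackened the lock, swung the vise to the 30-degree mark (the camera put the pointer within about half a degree of it), re-locked it with about 10 N at the knob, let go, and handed the job in; it returned no verdict.

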